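Return the jar to the spice carousel and hold it facing front

ROBOT

A 6-joint arm with a two-finger parallel gripper is mounted at the origin on a cart in front of the work surface, level with it; the furniture and walls round the work are solid. World frame = base frame: x ahead of the robot, y to its left, z up, the work surface at z = 0. Lengths are in m, angles in degrees, forces in N, time in s.
With the tool pointing down it reaches from about 0.3 to 0.75 m from the base axis. Payload 8.5 kg.
Tool frame: the origin (TCP) lies at the very end of the fingers, on their centre line; the grasp point (between the pads) lies 19 mm behind it; z points along the fingers, y is the line along which they close (so a half turn about z gives the same grasp; the last joint's range is limited). The gripper opens to 85 mm and grips with 20 to 120 N. Pads are 22 mm wide; open, the fingers measure 114 mm over their backs; the gripper's body (76 mm by 85 mm) begins 54 mm behind the grasp point. The pads swing forward as they close: fully open they stand 13 mm farther back than shut.
Start: joints at [-88.482, 21.807, 74.336, -0, 83.858, -12.336], TCP at [0.132, -0.534, 0.193] pointing down, gripper open.
Joint ranges: [-178.18, 178.18], [-50.72, 133.34], [12.68, 142.11], [-81.47, 261.47], [9.98, 163.14], [-165.26, 165.26]. Speed limits (degrees/s): [136.94, 136.94, 180, 180, 180, 180].

INTERFACE

Orientations are given as a 3x3 rotation matrix whose columns are the frame's x, y, z axes.
In Python, from rig import observe, cams, ticket gives the robot as it stands.
- The arm moves only by the tool move_arm, never from a script. Its arguments are lists of equal length, an entry for each row: "jaw": the finger opening in cm, from 0 to 8.54; "dp": the shift along the tool's x, y, z in cm, a list of three; "turn": the turn, a rotation vector about the tool's x, y, z in rad, a list of three. In form: {"jaw": [jaw, ...], "dp": [[tx, ty, tz], ...], "turn": [[wx, wy, wz], ...]}. A call has 1 to 12 rows; each row shifts and turns the commanded pose from where the row before left it, along the tool's axes as they then stand; what a row does not reach is not made up. A row lasts 1/12 s, in which the tool goes at most 41.7 mm and 7.16 degrees, less where a joint would pass 70% of its speed; a pose out of reach is approached as far as the arm can. A call is refused whole if a number of a shift passes 4.17 or a number of a turn 0.125, either way. A call with a gripper value outside its range is refused whole. The fingers move at their own pace and stop on an object; "force" is the grip in N (left out, the last holds). Time passes only in rows, so rows that do not move let the fingers close. It gives the time, the measured TCP pose, the force, the opening and the grip force at its end, in the units of the state.
- observe(): the state, without advancing time (a new reading comes with each control period).
- cams.get_image(name): name is "scene" or "top" or "wrist"; returns (picture, depth): 420x560x3 uint8, red, green, blue; 420x560 float32, m along the optical axis (not along the pixel's ray), 0 where there is no reading.
- cams.calibration(name): a dict with "vertical_fov" (degrees; the focal length in pixels is half the picture's height over the tangent of half this angle, whatever the lens; pixels are square), "cx", "cy" (the principal point, pixels), "view" (4x4, takes a point from world to camera coordinates); the wrist camera has in their place "tool_from_camera" (4x4, takes a point from camera to tool coordinates, whose origin is the TCP and whose axes are the flange's). Camera axes: x right, y up, looking along -z (the intrinsics and any distortion apply to the point x, -y, -z); pixel columns grow to the right and rows downward; lengths in m; the calibration is good to about 2 mm. A picture is of the moment at which its call begins: read the wrist's pose just before it. calibration takes no time and is no camera call.
- ticket.close_job(): hands the job in; it is judged then, once.
Trained networks look in the newest picture that a camera, given by its name, has taken for a name from the list of things; names that differ only in an ending like _2 or _b are one class to them, and where a whole thing is asked for, a point or a joint stands for the part that bears it (a point fixed in the world has none). Each returns a list of dicts, best first, with "p" (0 to 1); they miss things now and then, are a little off and sometimes report something else, mostly with a low value. They report only what shows in the picture. A call takes as long as a camera call.
- cams.spot_in(camera, query): "box" ([centre column, centre row, width, height] as shares, 0 to 1, of the picture: columns of its width, rows of its height, round what is visible of it).
- cams.outline_of(camera, query): "mask" (420x560 bool, what is visible of it) and "box" ([centre column, centre row, width, height] as shares, 0 to 1, of the picture: columns of its width, rows of its height, round what is visible of it).
- cams.mark_of(camera, query): "location" ([column, row] as shares, 0 to 1, of the picture: columns of its width, rows of its height: a listed point, or the origin of a listed thing).
The state is a dict: "time_s": time; "q": joint angles; "qvel": joint speeds; "joint_efforts": joint torques, N m; "position": TCP position; "tool_rot": TCP orientation; "ft_force": force on the tool from outside, world axes, zero at the start; "wrist_torque": the same for the moment, N m; "grip_width": finger opening in m; "gripper_force": force on a finger pad.
Only numpy, scipy, OpenCV 4.12 (cv2) and the standard library are available. Lean on these libraries where they do the work, as an engineer would, in place of code of your own. Each camera call takes 0.05 s, during which the arm holds its last target. There are 200 camera calls.

TASK

The spice jar whose lid was tightened is still shut in the wooden jar clamp: slide the clamp's jaw fully open by its black knob, lift the jar out and stand it upright in the empty pocket of the spice carousel. Turn the carousel by the bar handle on its top until that jar faces front, in line with the tongue that sticks out of the carousel's foot, and finish while still gripping the handle so that the turntable is held still. Do not tip the jar, and leave the other things on the worktop where they are.

Things in the scene. Friction and masses are not known exactly. Their poses are not given: they have to be found in the camera images.
- clamp: wooden jar clamp, fixed; plate 195 x 90 x 12 mm; origin on the worktop under the axis of the clamped jar, which stands on the plate. The sliding jaw opens along the clamp's -x; the fixed V jaw is at +x, 56 mm high. The jar's +y and -y sides are free down to the plate. A steel hook on the sliding jaw, 127 mm high, reaches 9 mm over the jar's cap while shut
- jaw (a joint): travel of the sliding jaw in m: 0 shut on the jar, 0.04 fully open against its stop; about 3 N of friction, no spring, it stays where it is left
- jaw_knob (a point): grip point on the square black knob of the sliding jaw: 22 x 22 mm, its sides along the clamp's x and y, 64 to 116 mm above the worktop; this point at 98 mm, 66 mm from the jar's axis towards the clamp's -x when shut; it moves with the jaw. The wood below it is 55 mm high
- jar: the loose spice jar in the clamp, round, upright; origin at the centre of its underside, 52 mm below point jar_mid
- jar_mid (a point): centre of that jar, half-way up: glass spice jar with white cap, 42 mm across, 104 mm high, about 0.11 kg; this point is 52 mm above its underside; the cap is the top 21 mm
- carousel: foot of the spice carousel, fixed to the worktop: wooden disc 184 mm across; origin on the worktop at the turning axis; its -x axis is the front, where the tongue sticks out
- front_mark (a point): outer end of the tongue (30 mm wide) that marks the front of the carousel, 137 mm from the turning axis, 9 mm above the worktop
- turntable (a joint): angle of the turntable in rad, 0 when the empty pocket is exactly over the tongue; grows counterclockwise seen from above; stops at -3.1 and 3.1; stays where it is left (0.07 N m of friction). Wooden disc 212 mm across, top 24 mm above the worktop; its other three pockets hold jars fixed in them, up to 133 mm above the worktop
- pocket (a point): centre of the floor of the empty pocket, 24 mm above the worktop, 74 mm from the turning axis: round ring, 48 mm inside, 55 mm outside, wall 30 mm high; turns with the turntable. x points from the pocket towards the turning axis. The jar stands on this floor
- handle: wooden bar handle on the turntable's post, turns with it: 14 mm thick, 64 mm long, 32 mm high, on a thin steel post; origin at its centre, on the turning axis, 152 mm above the worktop; its y axis is its length, at right angles to the line from the axis to the empty pocket; its x axis is its thickness, to be gripped across
- tin: a low round food tin, 86 mm across, 40 mm high; origin at the centre of its underside. Bystander
- teaspoon: a steel teaspoon lying flat, 134 x 29 x 12 mm; origin under its centre. Bystander
- mug: a two-tone mug, 78 mm across (109 with its handle), 101 mm high; origin at the centre of its underside. Bystander
- glass: a small clear glass, 65 mm across, 84 mm high; origin at the centre of its underside. Bystander
- honey_jar: a squat glass jar with a grey lid, 60 mm across, 75 mm high; origin at the centre of its underside. Bystander
- packet: a flat food packet, 80 x 196 x 11 mm; origin under its centre. Bystander

How it is judged:
By the outcome, as a careful person would: the job done as asked, in the order asked, and still so for the second after the job is handed in, while the arm keeps its last pose, push and grip.
It also fails if it takes over 61 s, if anything falls off the work surface, if the arm or the gripper's body presses on something with over 40 N, if the wrist force passes 120 N, or if a joint passes its speed limit or range.

## Working session

There is one attempt and no reset: what is moved stays moved. The work goes in short steps, Python scripts to look and compute and a tool call to move; the robot and the scene stay as the last step left them, time stands still between calls to the robot, and variables do not carry over. Pictures are saved under pics/ and viewed, at most 13 in all, crops included, and the job is handed in when it is done.

Besides the shell and the picture viewer there is one more tool, called after "Emit:" as name(argument=value, ...) on one line, values as JSON. move_arm: Moves the arm, as the interface text tells. Its arguments: {"type":"object","properties":{"jaw":{"type":"array","items":{"type":"number"}},"dp":{"type":"array","items":{"type":"array","items":{"type":"number"}}},"turn":{"type":"array","items":{"type":"array","items":{"type":"number"}}},"force":{"type":"number"}},"required":["jaw","dp","turn"]}

```bash
mkdir -p pics; ls; cat > h.py <<'E'
import numpy as np, cv2
from rig import observe, cams, ticket
def cal(n):
    c=cams.calibration(n); f=210/np.tan(np.radians(c["vertical_fov"])/2)
    if n=="wrist":
        s=observe(); T=np.eye(4); T[:3,:3]=np.array(s["tool_rot"]); T[:3,3]=s["position"]
        M=T@np.array(c["tool_from_camera"])
    else: M=np.linalg.inv(np.array(c["view"]))
    return f,c["cx"],c["cy"],M
def ray(n,u,v,K=None):
    f,cx,cy,M=K or cal(n); d=M[:3,:3]@np.array([(u-cx)/f,-(v-cy)/f,-1]); return M[:3,3],d
def atz(n,u,v,z,K=None):
    o,d=ray(n,u,v,K); return o+d*(z-o[2])/d[2]
def save(n,name):
    im,d=cams.get_image(n); cv2.imwrite("pics/"+name,im[:,:,::-1]); return im,d
E
python3 - <<'E'
from h import *
for n in("scene","top"):
    print(n,{k:(np.round(v,3).tolist() if not isinstance(v,str) else v) for k,v in cams.calibration(n).items()})
    im,d=save(n,n+"1.png")
    for q,z in(("jar_mid",.064),("jaw_knob",.098),("pocket",.024),("handle",.152),("front_mark",.009),("carousel",0),("clamp",0)):
        for r in cams.mark_of(n,q)[:2]:
            u,v=r["location"][0]*560,r["location"][1]*420
            print(q,round(r["p"],2),round(u),round(v),np.round(atz(n,u,v,z),3))
print(cams.calibration("wrist"))
print(observe())
E
```

```text
pics
scene {'vertical_fov': 51.075, 'cx': 279.401, 'cy': 210.554, 'view': [[-0.923, -0.384, 0.022, 0.485], [0.26, -0.581, 0.771, -0.261], [-0.283, 0.718, 0.636, -1.68], [0.0, 0.0, 0.0, 1.0]]}
jar_mid 0.75 251 264 [0.55  0.224 0.064]
jaw_knob 0.57 265 262 [0.491 0.224 0.098]
pocket 0.5 335 172 [ 0.455 -0.547  0.024]
handle 0.54 297 180 [ 0.542 -0.23   0.152]
front_mark 0.82 317 219 [ 0.422 -0.181  0.009]
carousel 0.86 294 206 [ 0.551 -0.24   0.   ]
top {'vertical_fov': 44.355, 'cx': 282.776, 'cy': 208.114, 'view': [[0.383, -0.924, -0.0, -0.261], [0.842, 0.348, 0.412, -0.477], [-0.381, -0.158, 0.911, -1.61], [0.0, 0.0, 0.0, 1.0]]}
jar_mid 0.72 206 183 [0.542 0.232 0.064]
jaw_knob 0.95 194 195 [0.475 0.236 0.098]
pocket 0.83 335 254 [ 0.484 -0.271  0.024]
handle 0.48 337 220 [ 0.548 -0.244  0.152]
front_mark 0.7 304 263 [ 0.421 -0.187  0.009]
carousel 0.8 332 234 [ 0.557 -0.236  0.   ]
clamp 0.87 211 192 [0.544 0.221 0.   ]
{'vertical_fov': 64.47092898925277, 'cx': 278.1889531979368, 'cy': 211.55854640359436, 'tool_from_camera': array([[-1.11428403e-03,  9.56987838e-01,  2.90125898e-01,
[... 393 characters left out ...]
79918e+01, -1.23365565e+01]), 'qvel': array([-0.10043087,  0.07192967, -0.00135972,  0.07383683,  0.02548409,
       -0.02898252]), 'joint_efforts': array([-3.44188164e-03, -4.48305631e+01, -2.31458437e+01, -3.88088392e-04,
        5.11700619e-04,  7.92989567e-06]), 'position': array([ 0.13168174, -0.53396644,  0.1929246 ]), 'tool_rot': array([[ 9.70915202e-01,  2.39423621e-01,  2.57517436e-05],
       [ 2.39423620e-01, -9.70915202e-01,  1.79799735e-05],
       [ 2.93075897e-05, -1.12914539e-05, -1.00000000e+00]]), 'ft_force': array([-0.36947638,  0.45393773, -0.03702359]), 'wrist_torque': array([ 0.04201236,  0.00381563, -0.03816325]), 'gripper_force': 0.0, 'grip_width': 0.0855532053246365}
```

View pics/top1.png

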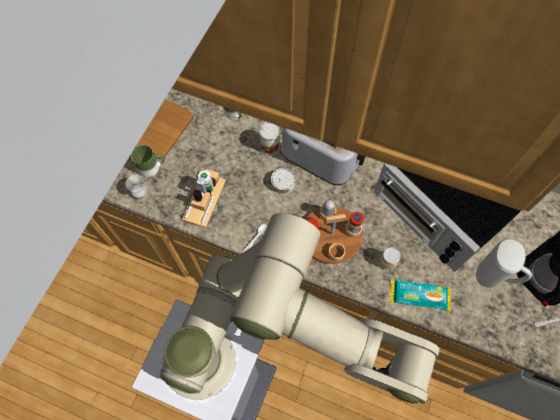

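View pics/scene1.png

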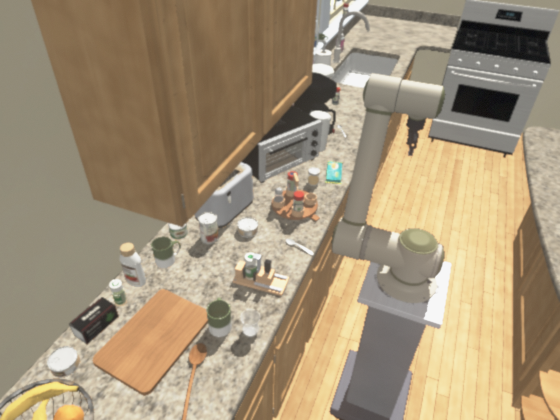

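The top view shows the clamp at about (205,200), with the black knob at (197,195) and the white-capped jar at (205,178). The carousel is at (335,235), its empty pocket at (337,252) and its handle at (336,218). The scene view agrees. I'll move above the clamp.

Emit:
move_arm(jaw=[8.5,8.5,8.5,8.5,8.5,8.5,8.5,8.5,8.5,8.5,8.5,8.5], dp=[[0,0,-3],[0,0,-3],[3.4,-2.3,0],[3.4,-2.3,0],[3.4,-2.3,0],[3.4,-2.3,0],[3.4,-2.3,0],[3.4,-2.3,0],[3.4,-2.3,0],[3.4,-2.3,0],[0.6,-4,0],[0.6,-4,0]], turn=[[0,0,0.12],[0,0,0.12],[0,0,0],[0,0,0],[0,0,0],[0,0,0],[0,0,0],[0,0,0],[0,0,0],[0,0,0],[0,0,0],[0,0,0]])

```text
time_s: 1.8
position: [0.4163, -0.2679, 0.2522]
tool_rot: [[1.0, 0.003, -0.001], [0.003, -1.0, 0.001], [-0.001, -0.001, -1.0]]
ft_force: [1.2, -0.5, 0.4]
grip_width: 0.085
gripper_force: 0.0
```

Emit:
move_arm(jaw=[8.5,8.5,8.5,8.5,8.5,8.5,8.5,8.5,8.5,8.5,8.5,8.5], dp=[[0.6,-4,0],[0.6,-4,0],[0.6,-4,0],[0.6,-4,0],[0.6,-4,0],[0.6,-4,0],[0.6,-4,0],[0.6,-4,0],[0.6,-4,0],[0.6,-4,0],[0.6,-4,0],[0.6,-3,0]], turn=[[0,0,0],[0,0,0],[0,0,0],[0,0,0],[0,0,0],[0,0,0],[0,0,0],[0,0,0],[0,0,0],[0,0,0],[0,0,0],[0,0,0]])

```text
time_s: 2.8
position: [0.486, 0.2037, 0.253]
tool_rot: [[1.0, 0.003, 0.0], [0.003, -1.0, 0.0], [0.0, -0.0, -1.0]]
ft_force: [0.1, 0.3, 0.4]
grip_width: 0.0847
gripper_force: 0.0
```

```bash
python3 - <<'E'
from h import *
s=observe(); print(s["time_s"],np.round(s["position"],3),np.round(s["q"],0)); K=cal("wrist")
im,d=save("wrist","w1.png")
for q,z in(("jar_mid",.064),("jar",.012),("jaw_knob",.098),("clamp",0)):
    for r in cams.mark_of("wrist",q)[:2]:
        u,v=r["location"][0]*560,r["location"][1]*420
        print(q,round(r["p"],2),round(u),round(v),np.round(atz("wrist",u,v,z,K),3))
E
```

```text
2.8 [0.486 0.204 0.253] [ 10.  17.  71.   0.  91. 100.]
jar_mid 0.48 427 204 [0.458 0.034 0.064]
jar 0.72 255 126 [0.543 0.235 0.012]
jaw_knob 0.66 258 192 [0.479 0.227 0.098]
```

View pics/w1.png

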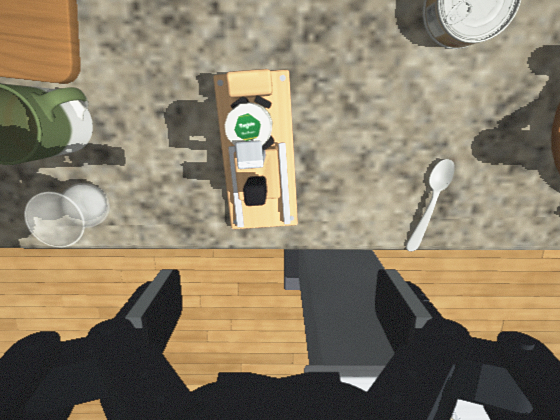

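The wrist view shows the cap at about (248,126) and the hook plate at (249,153). The knob is at (256,184) and the clamp plate's corners are at (217,73), (289,70), (297,224) and (231,229).

```bash
python3 - <<'E'
from h import *
K=cal("wrist")
im=cv2.imread("pics/w1.png")
for n,u,v,z in(("cap",248,126,.116),("knobtop",256,184,.116),("c1",217,73,.012),("c2",289,70,.012),("c3",297,224,.012),("c4",231,229,.012)):
    print(n,np.round(atz("wrist",u,v,z,K),4))
d=cams.get_image("wrist")[1]
f,cx,cy,M=K
for u,v in((248,126),(249,153),(256,183),(260,90)):
    p=M@np.array([(u-cx)/f*d[v,u],-(v-cy)/f*d[v,u],-d[v,u],1]);print(u,v,np.round(p[:3],4))
# dark knob mask, by depth
vv,uu=np.mgrid[:420,:560]; P=np.stack([(uu-cx)/f*d,-(vv-cy)/f*d,-d],-1)@M[:3,:3].T+M[:3,3]
Z=P[...,2]; 
cv2.imwrite("pics/crop1.png",cv2.resize(im[60:240,190:330],None,fx=3.3,fy=3.3,interpolation=cv2.INTER_CUBIC))
roi=(uu>190)&(uu<320)&(vv>60)&(vv<240)
cap=roi&(Z>.105)&(Z<.121)&(vv<150); kn=roi&(Z>.105)&(Z<.121)&(vv>165); pl=roi&(Z>.008)&(Z<.018)
hk=roi&(Z>.122)&(Z<.14)
for n,m in(("cap",cap),("knob",kn),("plate",pl),("hook",hk)):
    p=P[m]; print(n,m.sum(),np.round(p.min(0),4),np.round(p.max(0),4),np.round(np.median(p,0),4)) if m.sum() else print(n,0)
    if m.sum()>20: r=cv2.minAreaRect((p[:,:2]*1000).astype(np.float32)); print(np.round(r[0],1),np.round(r[1],1),round(r[2],1))
E
```

```text
cap [0.5471 0.23   0.116 ]
knobtop [0.4924 0.2236 0.116 ]
c1 [0.603  0.2741 0.012 ]
c2 [0.6063 0.1895 0.012 ]
c3 [0.4154 0.1768 0.012 ]
c4 [0.4082 0.2656 0.012 ]
248 126 [0.5472 0.2298 0.1178]
249 153 [0.5237 0.2287 0.1272]
256 183 [0.4916 0.2241 0.1075]
260 90 [0.5817 0.2215 0.0571]
cap 1506 [0.5296 0.2127 0.1051] [0.5676 0.2552 0.1192] [0.5489 0.2334 0.1165]
[548.6 233.9] [42.5 38. ] 89.7
knob 490 [0.4688 0.2181 0.1053] [0.4923 0.2408 0.1182] [0.4823 0.2288 0.1155]
[480.6 229.3] [22.3 22. ] 5.7
plate 4568 [0.4087 0.1808 0.0082] [0.6067 0.2823 0.018 ] [0.5186 0.2119 0.0121]
[507.5 231.5] [194.9  90.1] 4.2
hook 709 [0.5086 0.2198 0.1226] [0.5345 0.2444 0.1293] [0.5221 0.2322 0.1271]
[521.7 232.3] [25.3 23.9] 3.9
```

View pics/crop1.png

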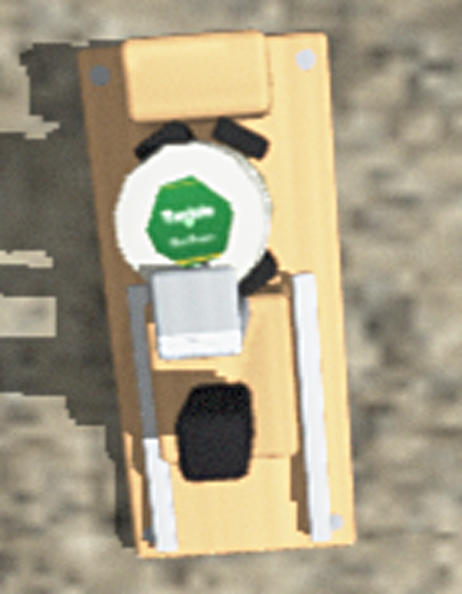

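Cap, knob and plate measurements agree: the jar axis is at (0.548, 0.233), the knob at (0.482, 0.229), and the clamp is rotated +4°. Next I'll grip the knob.

Emit:
move_arm(jaw=[6,6,6,6,6,6,6,0,0,0,0,0], dp=[[-0.2,-2.5,0],[0,0,4],[0,0,4],[0,0,4],[0,0,4],[0,0,1.4],[0,0,0],[0,0,0],[0,0,0],[0,0,0],[0,0,0],[0,0,0]], turn=[[0,0,-0.067],[0,0,0],[0,0,0],[0,0,0],[0,0,0],[0,0,0],[0,0,0],[0,0,0],[0,0,0],[0,0,0],[0,0,0],[0,0,0]], force=50)

```text
time_s: 4.1
position: [0.4848, 0.2257, 0.0799]
tool_rot: [[0.998, 0.069, 0.002], [0.069, -0.998, 0.0], [0.002, -0.0, -1.0]]
ft_force: [1.1, 0.2, 0.2]
grip_width: 0.0006
gripper_force: 0.0
```

```bash
python3 - <<'E'
from h import *
s=observe(); print(s["time_s"],s["position"],s["grip_width"],s["gripper_force"])
a,_=cams.get_image("wrist"); b,_=cams.get_image("scene")
b=cv2.resize(b[225:315,205:325],(560,420),interpolation=cv2.INTER_CUBIC)
cv2.imwrite("pics/m1.png",cv2.resize(np.vstack([a,b])[:,:,::-1],(400,600)))
E
```

```text
4.1 [0.48477752 0.22569381 0.0799216 ] 0.0005972025972033608 0.0
```

View pics/m1.png

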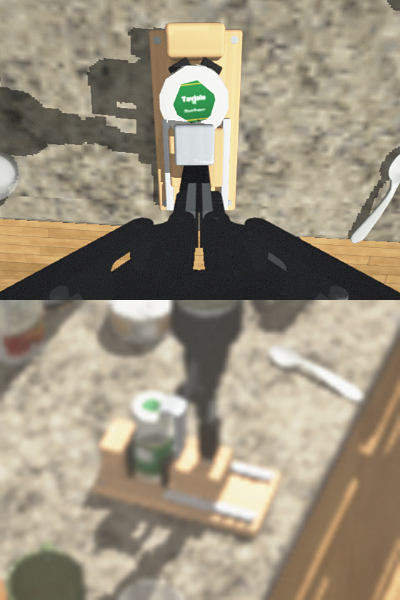

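```bash
python3 - <<'E'
from h import *
K=cal("wrist"); f,cx,cy,M=K
a,d=cams.get_image("wrist")
cv2.imwrite("pics/m2.png",cv2.resize(a[20:400,180:380,::-1],(316,600),interpolation=cv2.INTER_CUBIC))
vv,uu=np.mgrid[:420,:560]; P=np.stack([(uu-cx)/f*d,-(vv-cy)/f*d,-d],-1)@M[:3,:3].T+M[:3,3]
for u in (255,262,270,278,286):
    print(u,[(v,*np.round(P[v,u]*1000).astype(int)) for v in range(230,400,12)])
E
```

```text
255 [(230, np.int64(510), np.int64(239), np.int64(127)), (242, np.int64(487), np.int64(241), np.int64(85)), (254, np.int64(490), np.int64(239), np.int64(107)), (266, np.int64(487), np.int64(238), np.int64(116)), (278, np.int64(491), np.int64(237), np.int64(135)), (290, np.int64(491), np.int64(237), np.int64(145)), (302, np.int64(498), np.int64(236), np.int64(164)), (314, np.int64(496), np.int64(235), np.int64(168)), (326, np.int64(497), np.int64(235), np.int64(175)), (338, np.int64(501), np.int64(234), np.int64(186)), (350, np.int64(502), np.int64(234), np.int64(192)), (362, np.int64(502), np.int64(234), np.int64(196)), (374, np.int64(502), np.int64(233), np.int64(200)), (386, np.int64(499), np.int64(233), np.int64(200)), (398, np.int64(495), np.int64(233), np.int64(200))]
262 [(230, np.int64(510), np.int64(236), np.int64(126)), (242, np.int64(490), np.int64(236), np.int64(93)), (254, np.int64(491), np.int64(236), np.int64(109)), (266, np.int64(488), np.int64(235), np.int64(116)), (278, np.int64(495), np.int64(234), np.int64(142)), (290, np.int64(495), np.int64(234), np.int64(152)), 
[... 2125 characters left out ...]
t64(223), np.int64(94)), (254, np.int64(492), np.int64(224), np.int64(110)), (266, np.int64(496), np.int64(225), np.int64(132)), (278, np.int64(496), np.int64(225), np.int64(142)), (290, np.int64(496), np.int64(225), np.int64(151)), (302, np.int64(497), np.int64(225), np.int64(161)), (314, np.int64(497), np.int64(225), np.int64(168)), (326, np.int64(490), np.int64(225), np.int64(165)), (338, np.int64(485), np.int64(224), np.int64(165)), (350, np.int64(482), np.int64(224), np.int64(166)), (362, np.int64(478), np.int64(224), np.int64(167)), (374, np.int64(475), np.int64(224), np.int64(170)), (386, np.int64(496), np.int64(226), np.int64(196)), (398, np.int64(496), np.int64(226), np.int64(200))]
```

View pics/m2.png

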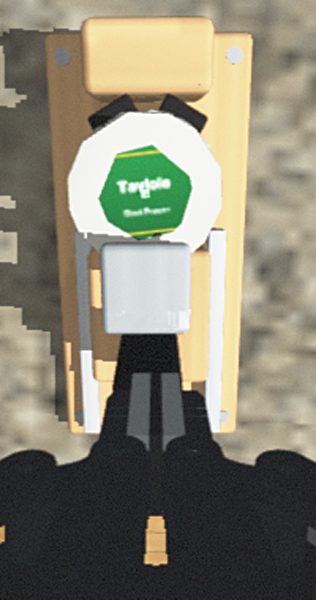

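The close view shows the hook at about (147,287) and the knob below it. The fingertips seem to end near the knob's top, so I'll check their depth profile in the tool frame.

```bash
python3 - <<'E'
from h import *
f,cx,cy,M=cal("wrist"); s=observe(); R=np.array(s["tool_rot"])
a,d=cams.get_image("wrist")
vv,uu=np.mgrid[:420,:560]; P=np.stack([(uu-cx)/f*d,-(vv-cy)/f*d,-d],-1)@M[:3,:3].T+M[:3,3]
for u in (250,258,266,272,277,282,290,298):
    print(u,[(v,*(np.round(P[v,u]*1000).astype(int).tolist()),a[v,u].tolist()) for v in range(236,276,5)])
E
```

```text
250 [(236, 479, 245, 55, [132, 110, 77]), (241, 475, 245, 55, [133, 108, 83]), (246, 472, 245, 56, [134, 108, 80]), (251, 468, 245, 55, [244, 221, 160]), (256, 465, 245, 56, [247, 224, 159]), (261, 460, 245, 54, [230, 186, 133]), (266, 435, 247, 12, [251, 209, 146]), (271, 491, 240, 129, [28, 29, 34])]
258 [(236, 490, 239, 83, [21, 13, 24]), (241, 490, 239, 91, [14, 13, 25]), (246, 490, 238, 98, [22, 23, 26]), (251, 490, 238, 104, [29, 32, 31]), (256, 490, 237, 111, [32, 29, 30]), (261, 489, 237, 114, [27, 24, 19]), (266, 487, 237, 116, [30, 34, 28]), (271, 491, 236, 128, [33, 35, 40])]
266 [(236, 491, 235, 84, [36, 31, 36]), (241, 491, 234, 92, [28, 30, 29]), (246, 491, 234, 99, [13, 14, 15]), (251, 491, 234, 106, [16, 18, 24]), (256, 495, 233, 121, [73, 70, 73]), (261, 495, 233, 127, [88, 93, 93]), (266, 495, 233, 131, [88, 91, 92]), (271, 496, 233, 136, [95, 96, 97])]
272 [(236, 492, 231, 86, [31, 29, 33]), (241, 491, 231, 93, [38, 36, 39]), (246, 491, 231, 98, [20, 22, 28]), (251, 491, 231, 105, [27, 34, 35]), (256, 496, 231, 122, [70, 74, 75]), (261, 496, 231, 128, [92, 96, 96])
[... 553 characters left out ...]
, 496, 226, 127, [68, 74, 69]), (266, 496, 226, 133, [64, 70, 69]), (271, 496, 226, 137, [63, 66, 68])]
290 [(236, 491, 221, 82, [28, 29, 36]), (241, 491, 221, 90, [28, 30, 37]), (246, 491, 221, 97, [26, 29, 28]), (251, 491, 222, 104, [29, 33, 34]), (256, 496, 223, 122, [72, 73, 76]), (261, 496, 223, 127, [91, 99, 96]), (266, 496, 223, 132, [86, 91, 91]), (271, 496, 223, 137, [89, 94, 92])]
298 [(236, 481, 214, 55, [240, 214, 156]), (241, 478, 214, 56, [241, 214, 156]), (246, 474, 213, 55, [241, 214, 153]), (251, 470, 213, 55, [241, 214, 152]), (256, 466, 213, 54, [242, 214, 155]), (261, 463, 212, 54, [236, 206, 142]), (266, 439, 208, 13, [255, 249, 186]), (271, 493, 219, 130, [38, 34, 34])]
```

The knob and wood heights come out right (116 and 55 mm). The closed fingertips end at z≈0.12, though, while the reported TCP is 0.080, so the real fingertips sit about 40 mm behind it. I'll open, go 4 cm lower and regrip.

Emit:
move_arm(jaw=[6,6,6,6,6,6,6,6], dp=[[0,0,0],[0,0,0],[0,0,0],[0,0,0],[-0.3,0,0],[0,0,1],[0,0,1],[0,0,0.5]], turn=[[0,0,0],[0,0,0],[0,0,0],[0,0,0],[0,0,0],[0,0,0],[0,0,0],[0,0,0]])

```text
time_s: 4.97
position: [0.4807, 0.2253, 0.053]
tool_rot: [[0.998, 0.069, -0.001], [0.069, -0.998, -0.0], [-0.001, 0.0, -1.0]]
ft_force: [0.7, -0.2, -1.2]
grip_width: 0.0603
gripper_force: 0.0
```

```bash
cat >> h.py <<'E'
def cloud():
    f,cx,cy,M=cal("wrist"); a,d=cams.get_image("wrist")
    vv,uu=np.mgrid[:420,:560]; C=np.stack([(uu-cx)/f*d,-(vv-cy)/f*d,-d],-1)
    return a,C@M[:3,:3].T+M[:3,3],uu,vv
E
python3 - <<'E'
from h import *
s=observe(); print(s["position"],s["ft_force"],s["grip_width"])
a,P,uu,vv=cloud(); R=np.array(s["tool_rot"]); T=(P-s["position"])@R
dark=(a.max(-1)<130)&(np.ptp(a.astype(int),axis=-1)<20)
for sgn in(-1,1):
    m=dark&(abs(T[...,0])<.03)&(sgn*T[...,1]>.015)&(sgn*T[...,1]<.06)&(T[...,2]>-.12)&(P[...,2]>.06)
    t=T[m]; print(sgn,m.sum(),np.round(np.percentile(t,[0,1,50,99,100],axis=0),4).tolist())
E
```

```text
[0.48067076 0.22532284 0.05303244] [ 0.74941417 -0.16009316 -1.17884684] 0.060292211126520945
-1 13592 [[-0.0118, -0.06, -0.12], [-0.0093, -0.0596, -0.1196], [0.0111, -0.0468, -0.0997], [0.0182, -0.0164, -0.0493], [0.0298, -0.015, -0.0432]]
1 14422 [[-0.0126, 0.0151, -0.12], [-0.01, 0.018, -0.1197], [0.0113, 0.0464, -0.0998], [0.0182, 0.0596, -0.0492], [0.0191, 0.06, -0.0429]]
```

The fingertips lie about 40–48 mm behind the reported TCP. I'll go lower and close.

Emit:
move_arm(jaw=[6,6,0,0,0,0,0], dp=[[0,-0.2,1.2],[0,0,0],[0,0,0],[0,0,0],[0,0,0],[0,0,0],[0,0,0]], turn=[[0,0,0],[0,0,0],[0,0,0],[0,0,0],[0,0,0],[0,0,0],[0,0,0]], force=50)

```text
time_s: 5.6
position: [0.4815, 0.2281, 0.0427]
tool_rot: [[0.998, 0.069, 0.001], [0.069, -0.998, 0.001], [0.001, -0.001, -1.0]]
ft_force: [-1.3, 4.9, 5.3]
grip_width: 0.0213
gripper_force: 49.7
```

Emit:
move_arm(jaw=[0,0,0,0,0,0,0,0,0,0,0], dp=[[-0.3,0,0],[-0.4,0,0],[-0.4,0,0],[-0.4,0,0],[-0.4,0,0],[-0.5,0,0],[-0.5,0,0],[-0.5,0,0],[-0.4,0,0],[-0.3,0,0],[-0.1,0,0]], turn=[[0,0,0],[0,0,0],[0,0,0],[0,0,0],[0,0,0],[0,0,0],[0,0,0],[0,0,0],[0,0,0],[0,0,0],[0,0,0]])

```text
time_s: 6.52
position: [0.4418, 0.2251, 0.0428]
tool_rot: [[0.998, 0.069, 0.007], [0.069, -0.998, 0.001], [0.007, -0.001, -1.0]]
ft_force: [12.7, 4.6, -5.0]
grip_width: 0.0211
gripper_force: 50.1
```

Emit:
move_arm(jaw=[6,6,6,8.5,8.5,8.5,8.5,8.5,8.5,8.5,8.5], dp=[[0.1,0,0],[0,0,0],[0,0,0],[0,0,-3],[0,0,-4],[0,0,-4],[0,0,-4],[3,0,0],[3,0,0],[0,0,0],[0,0,0]], turn=[[0,0,0],[0,0,0],[0,0,0],[0,0,0],[0,0,0],[0,0,0],[0,0,0],[0,0,0],[0,0,0],[0,0,0],[0,0,0]])

```text
time_s: 7.43
position: [0.5005, 0.2284, 0.1912]
tool_rot: [[0.998, 0.068, -0.002], [0.068, -0.998, -0.0], [-0.002, 0.0, -1.0]]
ft_force: [-0.3, 0.5, -0.7]
grip_width: 0.0852
gripper_force: 0.0
```

```bash
python3 - <<'E'
from h import *
s=observe(); print(s["time_s"],s["position"],s["grip_width"])
a,P,uu,vv=cloud(); 
near=(abs(P[...,0]-.548)<.06)&(abs(P[...,1]-.233)<.03)
m=near&(P[...,2]>.108)&(P[...,2]<.121)&(a.min(-1)>60)&(P[...,0]>.52)
p=P[m]; print("cap",m.sum(),cv2.minEnclosingCircle((p[:,:2]*1000).astype(np.float32)),np.percentile(p,[1,50,99],axis=0).round(4))
h=(abs(P[...,1]-.23)<.03)&(P[...,2]>.122)&(P[...,2]<.132)&(P[...,0]>.44)&(P[...,0]<.56)
p=P[h]; print("hook",h.sum(),np.percentile(p,[1,50,99],axis=0).round(4) if h.sum() else "")
cv2.imwrite("pics/w3.png",a[:,:,::-1])
E
```

```text
7.4333 [0.50047451 0.22839315 0.19116421] 0.08522477811651068
cap 1918 ((546.3501586914062, 233.99180603027344), 21.21542739868164) [[0.5273 0.2146 0.1111]
 [0.5479 0.2343 0.1164]
 [0.5664 0.2538 0.1182]]
hook 927 [[0.4699 0.2176 0.1234]
 [0.4831 0.2295 0.1269]
 [0.4946 0.2413 0.1285]]
```

View pics/w3.png

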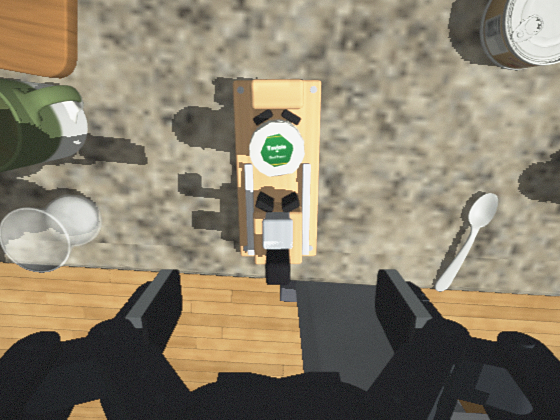

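The jaw is fully open: the hook moved back 40 mm and is now at (277,235). The cap is at (276,148), which puts the jar at (0.547, 0.234). Next I'll descend on the jar.

Emit:
move_arm(jaw=[8.5,8.5,8.5,8.5,8.5,8.5,8.5,8.5,0,0,0,0], dp=[[2.3,-0.1,0],[2.4,-0.1,0],[0,0,0],[0,0,4],[0,0,4],[0,0,4],[0,0,3.5],[0,0,1.3],[0,0,0],[0,0,0],[0,0,0],[0,0,0]], turn=[[0,0,0],[0,0,0],[0,0,0],[0,0,0],[0,0,0],[0,0,0],[0,0,0],[0,0,0],[0,0,0],[0,0,0],[0,0,0],[0,0,0]], force=35)

```text
time_s: 8.48
position: [0.5477, 0.2341, 0.0259]
tool_rot: [[0.998, 0.069, 0.003], [0.069, -0.998, 0.0], [0.003, -0.0, -1.0]]
ft_force: [-0.7, -3.4, 4.9]
grip_width: 0.0412
gripper_force: 34.8
```

Emit:
move_arm(jaw=[0,0], dp=[[0,0,0],[0,0,0]], turn=[[0,0,0],[0,0,0]])

```text
time_s: 8.65
position: [0.5478, 0.234, 0.0259]
tool_rot: [[0.998, 0.069, 0.003], [0.069, -0.998, 0.0], [0.003, -0.0, -1.0]]
ft_force: [-1.1, -2.3, 8.5]
grip_width: 0.0412
gripper_force: 34.6
```

Emit:
move_arm(jaw=[0,0,0,0,0,0,0,0], dp=[[0,0,-0.5],[0,0,-1.5],[0,0,-3],[0,0,-4],[0,0,-4],[0,0,-4],[0,0,-2.5],[0,0,-1]], turn=[[0,0,0],[0,0,0],[0,0,0],[0,0,0],[0,0,0],[0,0,0],[0,0,0],[0,0,0]], force=35)

```text
time_s: 9.32
position: [0.5477, 0.2344, 0.2344]
tool_rot: [[0.998, 0.069, 0.008], [0.069, -0.998, 0.002], [0.008, -0.001, -1.0]]
ft_force: [-0.3, 0.1, -1.4]
grip_width: 0.041
gripper_force: 35.7
```

Emit:
move_arm(jaw=[0,0,0,0,0,0,0,0,0,0,0,0], dp=[[-0.2,1,0],[-0.5,2.5,0],[-0.8,3.5,0],[-0.8,3.5,0],[-0.8,3.5,0],[-0.8,3.5,0],[-0.8,3.5,0],[-0.8,3.5,0],[-0.8,3.5,0],[-0.5,3,0],[-0.3,1.5,0],[0,0.5,0]], turn=[[0,0,0],[0,0,0],[0,0,0],[0,0,0],[0,0,0],[0,0,0],[0,0,0],[0,0,0],[0,0,0],[0,0,0],[0,0,0],[0,0,0]])

```text
time_s: 10.32
position: [0.4974, -0.1026, 0.2278]
tool_rot: [[0.998, 0.065, -0.002], [0.065, -0.998, 0.0], [-0.002, -0.001, -1.0]]
ft_force: [-0.4, 0.4, -1.0]
grip_width: 0.0411
gripper_force: 35.7
```

```bash
python3 - <<'E'
from h import *
s=observe(); print(s["time_s"],s["position"],s["grip_width"],s["ft_force"])
K=cal("wrist"); a,P,uu,vv=cloud(); np.save("P.npy",P)
for q,z in(("pocket",.024),("handle",.152),("front_mark",.009),("carousel",0),("jar_mid",None)):
    for r in cams.mark_of("wrist",q)[:2]:
        u,v=r["location"][0]*560,r["location"][1]*420
        print(q,round(r["p"],2),round(u),round(v),np.round(atz("wrist",u,v,z,K),3) if z is not None else "")
cv2.imwrite("pics/w4.png",a[:,:,::-1])
E
```

```text
10.3167 [ 0.49740639 -0.10263168  0.22781983] 0.04109131726281345 [-0.43328229  0.41719145 -0.96994012]
pocket 0.8 421 195 [ 0.486 -0.272  0.024]
front_mark 0.78 340 237 [ 0.422 -0.186  0.009]
carousel 0.64 392 138 [ 0.549 -0.234  0.   ]
jar_mid 0.75 280 276
```

View pics/w4.png

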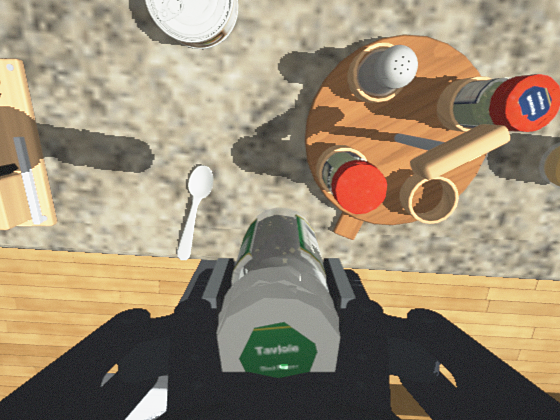

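The jar is held upright. The empty ring is at about (430,198), the handle bar at (460,152) and the tongue at (346,226). I'll fit these from the depth image.

```bash
python3 - <<'E'
from h import *
P=np.load("P.npy"); x,y,z=P[...,0],P[...,1],P[...,2]
m=(np.hypot(x-.485,y+.272)<.04)&(z>.049)&(z<.058)
p=(P[m][:,:2]*1000).astype(np.float32); print("ring",m.sum(),cv2.minEnclosingCircle(p),np.percentile(p,[2,98],axis=0).mean(0))
m=(np.hypot(x-.55,y+.24)<.13)&(z>.020)&(z<.029)
p=(P[m][:,:2]*1000).astype(np.float32); print("disc",m.sum(),cv2.minEnclosingCircle(p))
m=(np.hypot(x-.55,y+.24)<.05)&(z>.160)&(z<.175)
p=(P[m][:,:2]*1000).astype(np.float32); print("handle top",m.sum(),cv2.minAreaRect(p),P[m].mean(0),np.percentile(P[m][:,2],[5,95]))
m=(np.hypot(x-.42,y+.185)<.06)&(z>.004)&(z<.014)
print("tongue",m.sum()); p=(P[m][:,:2]*1000).astype(np.float32)
a=cv2.imread("pics/w4.png"); w=m&(a[...,2].astype(int)-a[...,0]>50); p=(P[w][:,:2]*1000).astype(np.float32); print(w.sum(),cv2.minAreaRect(p),p.mean(0))
# held jar bottom/axis in tool frame
s=observe(); T=(P-s["position"])@np.array(s["tool_rot"])
m=(abs(T[...,1])<.03)&(abs(T[...,0])<.04)&(T[...,2]<.03)&(T[...,2]>-.07)
j=T[m]; j=j[(j[:,2]>-.02)&(abs(j[:,1])<.022)]; print("jar tool",len(j),np.percentile(j,[1,50,99],axis=0).round(4))
E
```

```text
ring 556 ((487.9415588378906, -272.1644287109375), 27.798065185546875) [ 488.35966187 -272.01013336]
disc 15335 ((551.446044921875, -233.22848510742188), 105.7311782836914)
handle top 1843 ((551.0512084960938, -232.9969482421875), (14.224858283996582, 63.48689651489258), 31.948326110839844) [ 0.55189629 -0.23198565  0.16674119] [0.16223972 0.16873593]
tongue 503
488 ((435.8922424316406, -194.34234619140625), (29.937612533569336, 29.60198974609375), 69.58702850341797) [ 436.35696 -193.48752]
jar tool 1020 [[ 0.0059 -0.0168 -0.0197]
 [ 0.0163  0.0026 -0.0072]
 [ 0.0181  0.0214  0.0134]]
```

The fits give the axis at (0.551, -0.233), the pocket at (0.488, -0.272) and the front direction at about 160°. The turntable therefore stands near +51.5°. I'll carry the jar over the pocket.

Emit:
move_arm(jaw=[0,0,0,0,0,0,0,0,0,0,0,0], dp=[[-0.2,1.5,0],[-0.4,3.3,0],[-0.4,3.5,0],[-0.4,3.5,0],[-0.3,3,0],[-0.2,1.95,0],[0,0,2],[0,0,3.5],[0,0,3.5],[0,0,3],[0,0,2],[0,0,0]], turn=[[0,0,0],[0,0,0],[0,0,0],[0,0,0],[0,0,0],[0,0,0],[0,0,0],[0,0,0],[0,0,0],[0,0,0],[0,0,0],[0,0,0]])

```text
time_s: 11.62
position: [0.4899, -0.2661, 0.0849]
tool_rot: [[0.998, 0.07, -0.006], [0.07, -0.998, 0.005], [-0.006, -0.006, -1.0]]
ft_force: [0.6, 0.0, -1.4]
grip_width: 0.0411
gripper_force: 35.9
```

```bash
python3 - <<'E'
from h import *
s=observe(); print(s["time_s"],s["position"],s["ft_force"],np.round(s["tool_rot"],4).tolist())
a,P,uu,vv=cloud()
x,y,z=P[...,0],P[...,1],P[...,2]
m=(np.hypot(x-.488,y+.272)<.04)&(z>.049)&(z<.058)
p=P[m]; print("ring pts",len(p),np.percentile(p,[2,50,98],axis=0).round(4).tolist())
m=(np.hypot(x-.488,y+.272)<.03)&(z>.066)&(z<.085); p=P[m]
# jar side: circle fit r=.021
from scipy.optimize import least_squares
print("jar",len(p),least_squares(lambda c:np.hypot(p[:,0]-c[0],p[:,1]-c[1])-.021,[.488,-.272],loss="soft_l1",f_scale=.002).x)
r=P[(np.hypot(x-.488,y+.272)<.04)&(z>.035)&(z<.058)]
print("ring",len(r),least_squares(lambda c:np.hypot(r[:,0]-c[0],r[:,1]-c[1])-.0265,[.488,-.272],loss="soft_l1",f_scale=.002).x)
cv2.imwrite("pics/w5.png",a[:,:,::-1])
E
```

```text
11.6167 [ 0.48985423 -0.26610229  0.08490075] [ 0.55402289  0.04237007 -1.38150894] [[0.9975, 0.07, -0.0061], [0.0701, -0.9975, 0.0054], [-0.0057, -0.0058, -1.0]]
ring pts 790 [[0.4763, -0.2991, 0.0493], [0.5063, -0.2807, 0.0538], [0.5153, -0.2477, 0.0551]]
jar 250 [ 0.48778141 -0.26534946]
ring 1182 [ 0.48830306 -0.27185044]
```

View pics/w5.png

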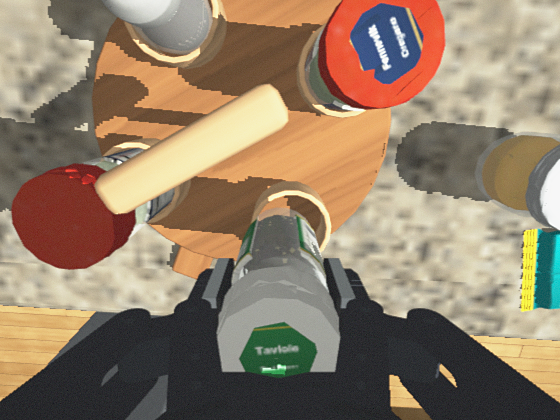

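The jar is about 6.5 mm short of the ring centre in -y. I'll correct that and lower it.

Emit:
move_arm(jaw=[0,0,0,0,0,0,0,0], dp=[[0,0.65,0],[0,0,0],[0,0,0.6],[0,0,0.6],[0,0,0.6],[0,0,0.6],[0,0,0],[0,0,0]], turn=[[0,0,0],[0,0,0],[0,0,0],[0,0,0],[0,0,0],[0,0,0],[0,0,0],[0,0,0]])

```text
time_s: 12.33
position: [0.4916, -0.2749, 0.0645]
tool_rot: [[0.998, 0.069, -0.001], [0.069, -0.998, 0.001], [-0.001, -0.001, -1.0]]
ft_force: [-0.2, 0.4, -2.2]
grip_width: 0.041
gripper_force: 35.9
```

```bash
python3 - <<'E'
from h import *
from scipy.optimize import least_squares
s=observe(); print(s["time_s"],s["position"],s["ft_force"],np.round(s["tool_rot"],4).tolist())
a,P,uu,vv=cloud(); x,y,z=P[...,0],P[...,1],P[...,2]
p=P[(np.hypot(x-.488,y+.272)<.03)&(z>.06)&(z<.085)]
print("jar",len(p),least_squares(lambda c:np.hypot(p[:,0]-c[0],p[:,1]-c[1])-.021,[.488,-.272],loss="soft_l1",f_scale=.002).x)
E
```

```text
12.3333 [ 0.49160852 -0.27486503  0.06450552] [-0.15053751  0.41082818 -2.19497765] [[0.9976, 0.0688, -0.0007], [0.0688, -0.9976, 0.0006], [-0.0007, -0.0007, -1.0]]
jar 841 [ 0.49023103 -0.27449489]
```

Emit:
move_arm(jaw=[0,0,0,0,0,0,0], dp=[[-0.2,-0.25,0],[0,0,0],[0,0,0.5],[0,0,0.5],[0,0,0.5],[0,0,0],[0,0,0]], turn=[[0,0,0],[0,0,0],[0,0,0],[0,0,0],[0,0,0],[0,0,0],[0,0,0]])

```text
time_s: 12.97
position: [0.4894, -0.2725, 0.0494]
tool_rot: [[0.998, 0.069, -0.001], [0.069, -0.998, 0.001], [-0.001, -0.001, -1.0]]
ft_force: [-0.3, -0.3, -1.1]
grip_width: 0.0411
gripper_force: 35.9
```

Inside the ring with no contact. Lower the rest.

Emit:
move_arm(jaw=[0,0,0,0,0], dp=[[0,0,0.4],[0,0,0.4],[0,0,0.2],[0,0,0],[0,0,0]], turn=[[0,0,0],[0,0,0],[0,0,0],[0,0,0],[0,0,0]])

```text
time_s: 13.38
position: [0.4896, -0.2726, 0.0398]
tool_rot: [[0.998, 0.069, -0.0], [0.069, -0.998, 0.0], [-0.0, -0.0, -1.0]]
ft_force: [-0.2, 0.2, -1.0]
grip_width: 0.0412
gripper_force: 35.9
```

Emit:
move_arm(jaw=[0,0,0,0], dp=[[0,0,0.15],[0,0,0.1],[0,0,0],[0,0,0]], turn=[[0,0,0],[0,0,0],[0,0,0],[0,0,0]])

```text
time_s: 13.72
position: [0.4898, -0.2729, 0.0379]
tool_rot: [[0.998, 0.069, 0.001], [0.069, -0.998, -0.001], [0.001, 0.001, -1.0]]
ft_force: [-1.5, -0.2, 4.2]
grip_width: 0.0412
gripper_force: 35.5
```

Emit:
move_arm(jaw=[4.8,5.4,6.2,6.2,6.2,6.2,6.2,6.2,6.2,6.2,6.2], dp=[[0,0,0],[0,0,0],[0,0,0],[0,0,-1],[0,0,-2],[0,0,-3],[0,0,-4],[0,0,-4],[0,0,-4],[0,0,-2],[0,0,0]], turn=[[0,0,0],[0,0,0],[0,0,0],[0,0,0],[0,0,0],[0,0,0],[0,0,0],[0,0,0],[0,0,0],[0,0,0],[0,0,0]])

```text
time_s: 14.63
position: [0.4908, -0.2736, 0.2434]
tool_rot: [[0.998, 0.069, 0.008], [0.069, -0.998, -0.007], [0.007, 0.007, -1.0]]
ft_force: [-0.6, -0.1, 0.2]
grip_width: 0.0617
gripper_force: 0.0
```

Emit:
move_arm(jaw=[6.2,6.2,6.2,6.2,6.2,6.2,6.2,6.2,6.2,6.2,6.2,6.2], dp=[[0,0,0],[0,0,0],[0,0,0],[0,0,0],[0,0,0],[0,0,0],[0,0,0],[0,0,0],[0,0,0],[0,0,0],[0,0,0],[0,0,0]], turn=[[0,0,-0.121],[0,0,-0.121],[0,0,-0.121],[0,0,-0.121],[0,0,-0.121],[0,0,-0.121],[0,0,-0.121],[0,0,-0.121],[0,0,-0.121],[0,0,-0.121],[0,0,-0.121],[0,0,-0.121]])

```text
time_s: 15.63
position: [0.4892, -0.2724, 0.237]
tool_rot: [[0.044, 0.999, -0.001], [0.999, -0.044, 0.001], [0.001, -0.001, -1.0]]
ft_force: [0.6, 0.0, -0.6]
grip_width: 0.0618
gripper_force: 0.0
```

Emit:
move_arm(jaw=[5,5,5,5,5,5,5], dp=[[0,0,0],[0,0,0],[0,0,0],[0,0,0],[0,0,0],[0,0,0],[0,0,0]], turn=[[0,0,-0.121],[0,0,-0.121],[0,0,-0.121],[0,0,-0.121],[0,0,-0.121],[0,0,0],[0,0,0]])

```text
time_s: 16.22
position: [0.4894, -0.2725, 0.2371]
tool_rot: [[-0.524, 0.852, -0.001], [0.852, 0.524, 0.001], [0.001, -0.0, -1.0]]
ft_force: [0.0, -0.1, 0.3]
grip_width: 0.0497
gripper_force: 0.0
```

```bash
python3 - <<'E'
from h import *
s=observe(); R=np.array(s["tool_rot"]); print(s["time_s"],s["position"],np.degrees(np.arctan2(R[1,0],R[0,0])),s["q"].round(0))
a,P,uu,vv=cloud(); x,y,z=P[...,0],P[...,1],P[...,2]
m=(np.hypot(x-.551,y+.233)<.045)&(z>.163)&(z<.175)
r=cv2.minAreaRect((P[m][:,:2]*1000).astype(np.float32)); print("handle",m.sum(),r)
m=(np.hypot(x-.488,y+.272)<.035)&(z>.12)&(z<.135)
print("cap",m.sum(),cv2.minEnclosingCircle((P[m][:,:2]*1000).astype(np.float32)) if m.sum() else "",np.percentile(P[m],[2,50,98],axis=0).round(4).tolist() if m.sum() else "")
cv2.imwrite("pics/w6.png",a[:,:,::-1])
E
```

```text
16.2167 [ 0.48938646 -0.27247883  0.2371097 ] 121.59043974408132 [-41.  21.  68.   0.  91. -73.]
handle 1369 ((550.8396606445312, -233.0774688720703), (14.558649063110352, 62.95718765258789), 31.593841552734375)
cap 1691 ((488.3486633300781, -271.8597106933594), 21.263471603393555) [[0.4693, -0.2907, 0.1225], [0.4875, -0.2709, 0.1284], [0.5068, -0.2525, 0.13]]
```

View pics/w6.png

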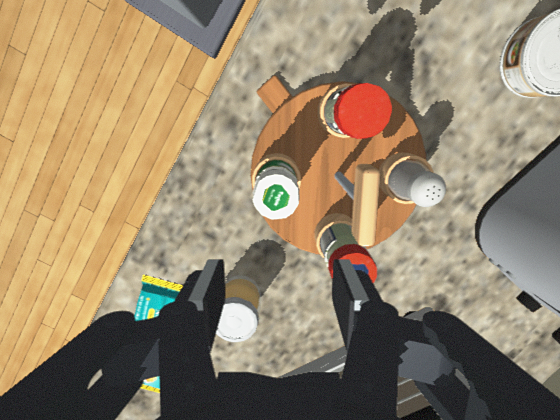

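The jar stands upright in the pocket: its cap is at (277,196), centred on the ring. The handle at (366,205) lies across the closing direction at 31.6°, so I'll grip it.

Emit:
move_arm(jaw=[5,5,5,5,5,5,5,5,5], dp=[[0,2.3,0],[0.1,3,0],[0,2,0],[0,0,0],[0,0,3],[0,0,4],[0,0,4],[0,0,2.5],[0,0,0.6]], turn=[[0,0,0],[0,0,0],[0,0,0],[0,0,0],[0,0,0],[0,0,0],[0,0,0],[0,0,0],[0,0,0]])

```text
time_s: 17.02
position: [0.5486, -0.2323, 0.0919]
tool_rot: [[-0.525, 0.851, -0.007], [0.851, 0.525, 0.005], [0.008, -0.004, -1.0]]
ft_force: [0.1, 1.0, 0.3]
grip_width: 0.05
gripper_force: 0.0
```

Emit:
move_arm(jaw=[5,5,0,0,0,0,0], dp=[[0,0,0],[0,0,0],[0,0,0],[0,0,0],[0,0,0],[0,0,0],[0,0,0]], turn=[[0,0,0],[0,0,0],[0,0,0],[0,0,0],[0,0,0],[0,0,0],[0,0,0]], force=60)

```text
time_s: 17.6
position: [0.5501, -0.2347, 0.0982]
tool_rot: [[-0.526, 0.85, -0.001], [0.85, 0.526, -0.003], [-0.002, -0.002, -1.0]]
ft_force: [-9.5, -4.4, 8.4]
grip_width: 0.0134
gripper_force: 60.7
```

Emit:
move_arm(jaw=[0,0,0,0,0,0,0,0,0,0,0,0], dp=[[0,0,0],[0,0,0],[0,0,0],[0,0,0],[0,0,0],[0,0,0],[0,0,0],[0,0,0],[0,0,0],[0,0,0],[0,0,0],[0,0,0]], turn=[[0,0,0.03],[0,0,0.05],[0,0,0.07],[0,0,0.08],[0,0,0.08],[0,0,0.08],[0,0,0.08],[0,0,0.08],[0,0,0.08],[0,0,0.08],[0,0,0.07],[0,0,0.05]])

```text
time_s: 18.6
position: [0.5507, -0.2347, 0.0982]
tool_rot: [[0.275, 0.961, 0.0], [0.961, -0.275, -0.003], [-0.003, 0.001, -1.0]]
ft_force: [-5.0, -3.7, 6.1]
grip_width: 0.0134
gripper_force: 60.5
```

Emit:
move_arm(jaw=[0,0,0,0], dp=[[0,0,0],[0,0,0],[0,0,0],[0,0,0]], turn=[[0,0,0.04],[0,0,0.02],[0,0,0],[0,0,0]])

```text
time_s: 18.93
position: [0.5507, -0.2346, 0.0981]
tool_rot: [[0.33, 0.944, 0.0], [0.944, -0.33, -0.003], [-0.003, 0.001, -1.0]]
ft_force: [-4.5, -2.8, 6.4]
grip_width: 0.0128
gripper_force: 60.5
```

```bash
python3 - <<'E'
from h import *
s=observe(); R=np.array(s["tool_rot"]); print(s["time_s"],s["position"],np.degrees(np.arctan2(R[1,0],R[0,0])),s["ft_force"],s["wrist_torque"],s["grip_width"])
a,P,uu,vv=cloud(); x,y,z=P[...,0],P[...,1],P[...,2]; A=np.array([.551,-.233])
ang=lambda p:np.degrees(np.arctan2(p[1]-A[1],p[0]-A[0]))
c=A+.074*np.array([np.cos(np.radians(160.5)),np.sin(np.radians(160.5))])
m=(np.hypot(x-c[0],y-c[1])<.035)&(z>.118)&(z<.135)
if m.sum()>30:
    e=cv2.minEnclosingCircle((P[m][:,:2]*1000).astype(np.float32)); print("cap",m.sum(),e,ang(np.array(e[0])/1000),np.median(z[m]))
w=(np.hypot(x-A[0],y-A[1])>.108)&(np.hypot(x-.425,y+.188)<.05)&(z>.004)&(z<.015)&(a[...,0].astype(int)-a[...,2]>50)
if w.sum()>30:
    r=cv2.minAreaRect((P[w][:,:2]*1000).astype(np.float32)); print("tongue",w.sum(),r,ang(np.array(r[0])/1000))
K=cal("wrist")
for cam in("wrist","top"):
    if cam=="top": cams.get_image("top")
    for q,zz in(("front_mark",.009),("jar",.024),("jar_mid",.076)):
        for t in cams.mark_of(cam,q)[:1]:
            p=atz(cam,t["location"][0]*560,t["location"][1]*420,zz); print(cam,q,round(t["p"],2),p.round(3),ang(p).round(1))
cv2.imwrite("pics/w7.png",a[:,:,::-1])
E
```

```text
18.9333 [ 0.55073484 -0.2346407   0.09813052] 70.76022183407477 [-4.49621756 -2.75250814  6.41363858] [-0.57295691  1.0221526  -0.07775313] 0.012810151931877043
cap 5718 ((481.8374938964844, -208.81631469726562), 21.988943099975586) 160.72707150572234 0.1281761881505319
tongue 672 ((435.8829650878906, -191.8623809814453), (26.172889709472656, 27.946584701538086), 74.61305236816406) 160.33540955958733
wrist front_mark 0.76 [ 0.421 -0.19   0.009] 161.6
wrist jar 0.91 [ 0.479 -0.21   0.024] 162.4
wrist jar_mid 0.82 [ 0.482 -0.208  0.076] 160.0
top front_mark 0.58 [ 0.409 -0.184  0.009] 161.1
top jar 0.47 [ 0.487 -0.207  0.024] 157.8
top jar_mid 0.65 [0.525 0.436 0.076] 92.2
```

View pics/w7.png

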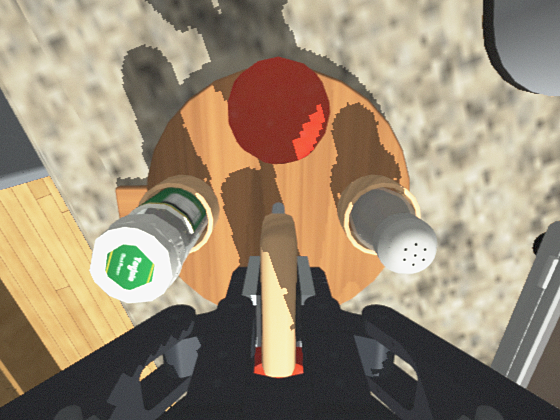

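The view shows the jar upright in its pocket, with its cap at (130,263), in line with the tongue at (130,195) to within about half a degree. The handle is still gripped.

```bash
python3 -c "
from rig import ticket
print(ticket.close_job())"
```

```text
the job is handed in; nothing more can be done
None
```

I slid the clamp fully open, lifted the jar out and stood it upright in the carousel's empty pocket, turned it to face the tongue (within about 1° by my measurements), and handed the job in at about 19 s with the handle still gripped.

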